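Run a foil loaf pan under the bench closer and hold the cam lever at full lift

TASK

A lidded foil loaf pan hangs in the carrier of the bench pan closer, at the loading station. Push the carrier along its rails until it clicks into the detent under the closing head, leaving the lever down until it is home; then swing the cam lever at the side up to its highest lift point, standing straight up, so that the platen raises the pan squarely against the sprung presser. Finish while still holding the lever there, with your hand off the pan, and leave the other things on the table where they are.

Things in the scene. Friction and masses are not known exactly. Their poses are not given: they have to be found in the camera images.
- closer: bench foil-pan closer, fixed: base plate 250 x 370 mm, grey end plates at y = +-178 mm (108 mm high), two rails along its y, and at y = -90 mm a head on two rear columns (x -85 to +140, y -142 to -38, z 134 to 220 mm). Origin: centre of the underside, on the table; x points away from the operator, y to his left, z up. Place and yaw (within 0.15 rad) differ every time
- carrier (a joint): travel of the carrier along the rails to the closer's -y (m): 0 in the loading detent, 0.180 in the closing detent, end stop at 0.187. Sliding takes 1 to 2 N, leaving or entering a detent about 5 N; the detent draws it in over the last few mm. The carrier is an aluminium window frame 215 x 130 mm, top face at z = 116 mm
- carrier_knob (a point): centre of the black upright cylindrical knob on the carrier's front tab: 24 mm diameter, 36 mm tall (z = 124 to 160 mm), the point is at mid-height, z = 142 mm; axes parallel to the closer's. It stands 145 mm in front (-x) of the carrier's centre, 60 mm clear of the head's front
- close_mark (a point): the place of the carrier knob's centre when the carrier is in the closing detent (fixed point of the closer, axes parallel to the closer's)
- camshaft (a joint): angle of cam shaft and lever (rad): 0 = down on its stop, lever to the closer's -x, 25 degrees above level; grows as the lever swings up. 1.134 = straight up = highest lift; beyond it the lift falls; end stop 1.65. No catch: a return spring (0.4 Nm at 0, 0.66 Nm at 1.134) and the load pull it down when let go; lifting takes up to 10 N at the grip
- lever: the cam lever outside the closer's -y end, swinging in its x-z plane: steel bar with a black revolving grip at its end, a cylinder 24 mm in diameter and 70 mm long, parallel to the shaft (closer's y) on the bar's outer side, spinning freely about its own axis. Origin: middle of the grip, 150 mm from the shaft's axis. At rest its axes are parallel to the closer's; they turn with the lever about y
- lever_axis (a point): fixed point on the cam shaft's axis, level with the middle of the lever's grip along y, 39 mm above the table; axes parallel to the closer's, the shaft lies along y. At angle a the middle of the grip is at -150 cos(0.436 + a) mm in x and +150 sin(0.436 + a) mm in z from here
- platen (a joint): lift of the steel platen under the closing station (m), carried by the cam's nose roller: 0 at rest, 0.020 at the highest point (about 0.4 mm less under load), falling 0.7 mm at 0.2 rad either side of it. It rises through the carrier's window, meets the pan after 4 mm and lifts it
- pan: foil loaf pan with a white board lid lying in its rim (one rigid body, about 0.4 kg): body 140 x 78 mm, rim 156 x 92 mm, 48 mm tall; origin at the centre of its bottom, long side along the closer's x. It hangs loosely by its rim in the carrier's window and travels with it
- presser: steel presser plate 146 x 84 mm in the closing head, sprung: it meets the lid after the pan has risen about 12 mm of its 16 mm and then yields upward, 12 N rising to about 18 N. Origin at its centre, 138 mm above the table at rest
- open_pan: bystander: open foil pan of striped baked bars, 156 x 92 x 50 mm; origin at the centre of its underside
- colour_bottle: bystander: small food-colour bottle, 32 mm diameter, 75 mm tall; origin at the centre of its underside
- palette_knife: bystander: palette knife, 260 mm long, lying flat, black handle; origin near mid-length on the table
- frosting_tub: bystander: white tub of orange frosting, 104 mm diameter, 75 mm tall; origin at the centre of its underside

How it is judged:
By the outcome, as a careful person would: the job done as asked, in the order asked, and still so for the second after the job is handed in, while the arm keeps its last pose, push and grip.
It also fails if it takes over 50 s, if anything falls off the work surface, if the arm or the gripper's body presses on something with over 40 N, if the wrist force passes 120 N, or if a joint passes its speed limit or range.

ROBOT

A 6-joint arm with a two-finger parallel gripper is mounted at the origin on the work surface. World frame = base frame: x ahead of the robot, y to its left, z up, the work surface at z = 0. Lengths are in m, angles in degrees, forces in N, time in s.
With the tool pointing down it reaches from about 0.35 to 0.875 m from the base axis. Payload 4.2 kg.
Tool frame: the origin (TCP) lies between the finger pads; the fingertips stand 8 mm ahead of it and the grasp point (between the pads) lies 11 mm behind it; x points along the fingers, y is the direction in which the jaws open and shut, and the axes are right-handed (so a half turn about x gives the same grasp; the last joint's range is limited). The gripper opens to 87 mm and grips with 3 to 60 N. Pads are 19 mm wide; open, the fingers measure 117 mm over their backs; the gripper's body (75 mm by 190 mm) begins 51 mm behind the grasp point.
Start: joints at [-53.996, 22.042, 0.453, 0, -68.411, -14.817], TCP at [0.226, -0.583, 0.231] pointing down, gripper open.
Joint ranges: [-179.83, 179.83], [-69.29, 118.12], [-61.27, 80.66], [-181.25, 117.63], [-171.15, -9.14], [-177.46, 177.46]. Speed limits (degrees/s): [159.86, 159.86, 180, 180, 180, 180].

INTERFACE

Orientations are given as a 3x3 rotation matrix whose columns are the frame's x, y, z axes.
In Python, from station import r gives the robot as it stands. The module is installed in compiled form; this text tells all that it offers.
- The arm moves only by the tool move_arm, never from a script. Its argument "increments" is one flat list of numbers, 7 for each row, row after row: the turn, a rotation vector about the tool's x, y, z in degrees, then the shift along the tool's x, y, z in m, then the finger opening in m, from 0 to 0.087. A call has 1 to 12 rows; each row is the pose to reach, as a shift and turn from the pose commanded when the call began, along the tool's axes at that moment; what a row does not reach only later rows make up. A row lasts 1/12 s, in which the tool goes at most 41.7 mm and 7.16 degrees, less where a joint would pass 70% of its speed; a pose out of reach is approached as far as the arm can. A call with a gripper value outside its range is refused whole. The fingers move at their own pace and stop on an object; the grip force is fixed at half the most. Time passes only in rows, so rows that repeat a pose let the fingers close. It gives the time, the measured TCP pose, the force and the opening at its end, in the units of the state.
- r.sense(): the state, without advancing time (a new reading comes with each control period).
- r.capture(name): name is "scene" or "top" or "wrist"; returns the picture (384x512x3 uint8, red, green, blue); there is no depth.
- r.calibration(name): a dict with "fx", "fy", "cx", "cy" (pixels), "rvec" (rotation vector, rad) and "tvec" (3), from world to camera coordinates, as OpenCV has them; the wrist camera has in their place "tool_from_camera" (4x4, takes a point from camera to tool coordinates, whose origin is the TCP and whose axes are the tool frame's). Camera axes: x right, y down, z forward; pixel columns grow to the right and rows downward; lengths in m; the calibration is good to about 2 mm. A picture is of the moment at which its call begins: read the wrist's pose just before it. calibration takes no time and is no camera call.
- r.finish_job(): hands the job in, once; it reports no verdict.
The state is a dict: "time_s": time; "joints": joint angles; "joint_velocities": joint speeds; "effort": joint torques, N m; "tcp_pos": TCP position; "ee_rot": TCP orientation; "wrist_force": force on the tool from outside, world axes, zero at the start; "moment": the same for the moment, N m; "gripper_width": opening from 0.0 (shut) to 1.0 (fully open).
Only numpy, scipy, OpenCV 4.12 (cv2) and the standard library are available. Lean on these libraries where they do the work, as an engineer would, in place of code of your own. Each camera call takes 0.05 s, during which the arm holds its last target.

## Working session

There is one attempt and no reset: what is moved stays moved. The work goes in short steps, Python scripts to look and compute and a tool call to move; the robot and the scene stay as the last step left them, time stands still between calls to the robot, and variables do not carry over. Pictures are saved under pics/ and viewed, and the job is handed in when it is done.

Besides the shell and the picture viewer there is one more tool, called after "Request:" by a JSON object that holds its "op" and its "data", one argument or row to a line. move_arm: Moves the arm, as the interface text tells. Its arguments: {"type":"object","properties":{"increments":{"type":"array","items":{"type":"number"}}},"required":["increments"]}

```bash
mkdir -p pics
python3 - <<'E'
from station import r
import cv2
s=r.sense()
for k,v in s.items(): print(k,v)
for n in("scene","top","wrist"):
    im=r.capture(n); cv2.imwrite(f"pics/{n}0.png",im[:,:,::-1]); print(n,r.calibration(n))
E
```

```text
time_s 0.0
joints [-5.39973423e+01  2.20915097e+01  3.79654923e-01 -2.69594129e-02
 -6.84108631e+01 -1.48161804e+01]
joint_velocities [ 0.02017045 -0.00611114 -0.01620612 -0.03708166  0.03488809 -0.05249017]
effort [-1.78013179e-03 -3.90669358e+01  1.87404048e+01  4.22018632e+00
  1.08005651e-02 -1.97847949e-04]
tcp_pos [ 0.22567438 -0.5822123   0.2294561 ]
ee_rot [[-9.05043498e-04 -3.61241658e-01  9.32471793e-01]
 [ 1.98987172e-03  9.32469679e-01  3.61242770e-01]
 [-9.99997611e-01  2.18243967e-03 -1.25101060e-04]]
wrist_force [-0.55819322 -0.26963617  0.35963981]
moment [-0.03067395 -0.03764856  0.00549957]
gripper_width 1.0019002982258394
scene {'fx': 361.80381526920746, 'fy': 361.80381526920746, 'cx': 246.59527332603483, 'cy': 190.75214161289233, 'rvec': array([ 2.71139437,  0.20470162, -0.04818154]), 'tvec': array([-0.53961956, -0.01770864,  1.10721254])}
top {'fx': 470.2910607500916, 'fy': 470.2910607500916, 'cx': 255.7883212013111, 'cy': 193.5674371724825, 'rvec': array([ 2.16447331, -2.1089742 ,  0.15665624]), 'tvec': array([0.02016364, 0.53191057, 1.68243709])}
wrist {'fx': 295.5511188049326, 'fy': 295.5511188049326, 'cx': 253.09602444852567, 'cy': 192.00562666263343, 'tool_from_camera': array([[-1.20270658e-03, -2.53560871e-01,  9.67318685e-01,
        -1.53200073e-01],
       [ 9.99999251e-01, -5.22374221e-04,  1.10641098e-03,
        -1.15270093e-04],
       [ 2.24759811e-04,  9.67319291e-01,  2.53561310e-01,
        -6.89087306e-02],
       [ 0.00000000e+00,  0.00000000e+00,  0.00000000e+00,
         1.00000000e+00]])}
```

View pics/scene0.png

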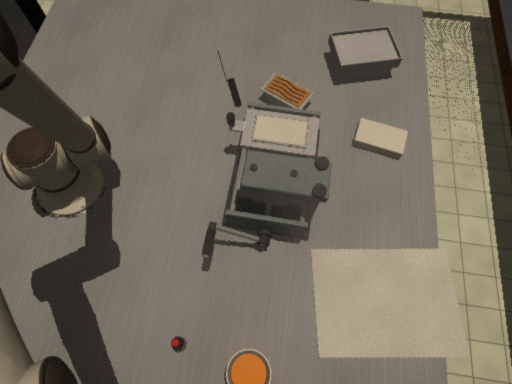

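View pics/top0.png

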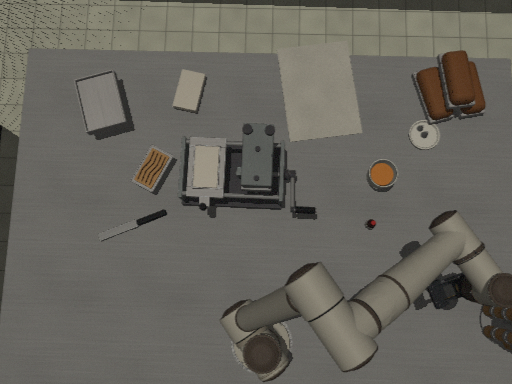

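View pics/wrist0.png

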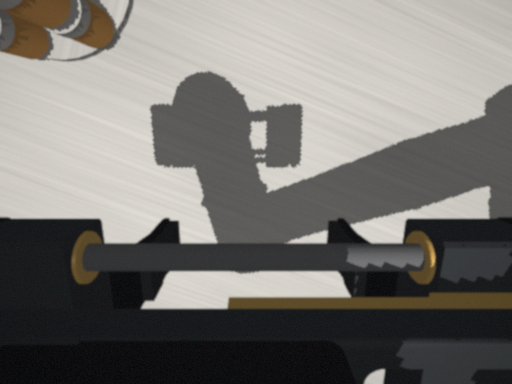

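The scene picture has the knob near (231,119), the lever grip near (209,240) and the shaft hub near (263,239). In the top picture the knob is near (203,205) and the grip near (306,210). I'll zoom in next.

Run:
```python
import cv2
a=cv2.imread("pics/scene0.png")[90:270,190:350]; cv2.imwrite("pics/sz.png",cv2.resize(a,None,fx=3.3,fy=3.3,interpolation=cv2.INTER_NEAREST))
a=cv2.imread("pics/top0.png")[110:230,170:330]; cv2.imwrite("pics/tz.png",cv2.resize(a,None,fx=5,fy=5,interpolation=cv2.INTER_NEAREST))
```

```text
(no output)
```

View pics/sz.png

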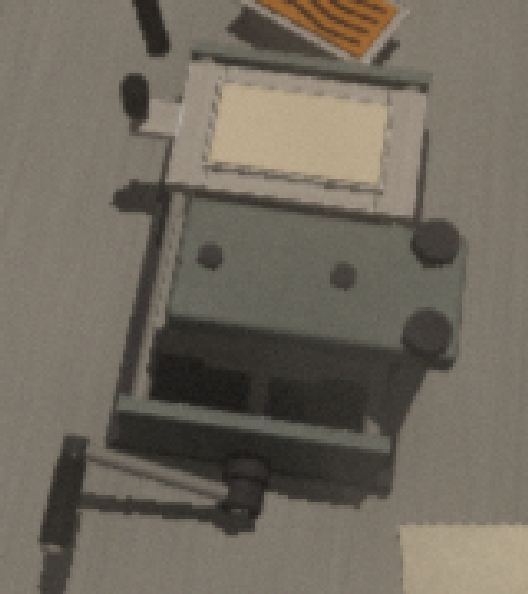

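View pics/tz.png

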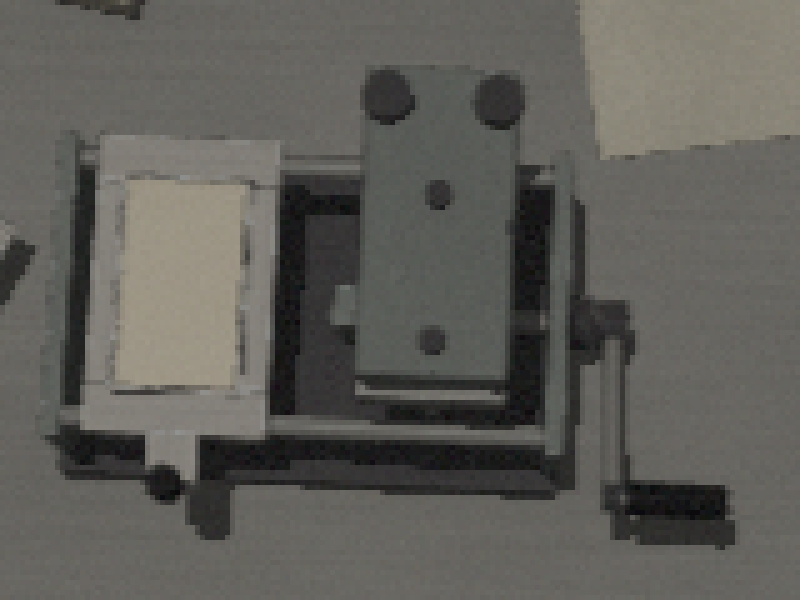

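```bash
cat > h.py <<'E'
import numpy as np, cv2
from station import r
def cam(n):
    c=r.calibration(n); K=np.array([[c['fx'],0,c['cx']],[0,c['fy'],c['cy']],[0,0,1.]])
    if n=='wrist':
        s=r.sense(); T=np.eye(4);T[:3,:3]=s['ee_rot'];T[:3,3]=s['tcp_pos']
        M=T@c['tool_from_camera']; return K,M[:3,:3],M[:3,3]
    R=cv2.Rodrigues(c['rvec'])[0]; return K,R.T,-R.T@c['tvec']
def ray(cm,u,v):
    K,R,o=cm; d=R@np.linalg.solve(K,[u,v,1.]); return o,d/np.linalg.norm(d)
def plane(cm,u,v,z):
    o,d=ray(cm,u,v); return o+d*(z-o[2])/d[2]
def tri(a,b):
    A=np.zeros((3,3));y=np.zeros(3)
    for o,d in(a,b):
        P=np.eye(3)-np.outer(d,d);A+=P;y+=P@o
    p=np.linalg.solve(A,y); gap=[np.linalg.norm((np.eye(3)-np.outer(d,d))@(p-o)) for o,d in(a,b)]
    return p,max(gap)
def proj(cm,p):
    K,R,o=cm; q=K@(R.T@(np.asarray(p)-o)); return q[:2]/q[2]
E
cat > m1.py <<'E'
from h import *
np.set_printoptions(precision=4,suppress=True)
S=cam('scene');T=cam('top')
print(S[2],T[2])
s=lambda x,y:(190+x/3.3,90+y/3.3)
t=lambda x,y:(170+x/5,110+y/5)
pts={'knobtop':((132,86),(164,484)),
'grip_in':((76,440),(620,498)),'grip_out':((54,550),(728,503)),
'car_fl':((190,62),(102,137)),
'car_br':((418,220),(267,437)),
'car_bl':((168,187),(267,437)),
'car_fr':((430,75),(102,137)),
'head_fl':((187,197),(355,378)),'head_bl':((168,322),(508,378)),
'col1':((436,240),(387,97)),'col2':((428,330),(499,100)),
'kn1':((210,255),(432,340)),'kn2':((343,275),(440,195)),
'hub':((240,525),(632,318)),'epl_out':((120,397),(552,452)),
}
for k,(a,b) in pts.items():
    print(k,*tri(ray(S,*s(*a)),ray(T,*t(*b))))
E
python3 m1.py
```

```text
[ 0.6074 -0.384   1.0005] [0.2655 0.0159 1.7445]
knobtop [0.4648 0.2128 0.1558] 0.0017929141899669558
grip_in [ 0.4698 -0.0984  0.1204] 0.00476248376568736
grip_out [ 0.4687 -0.1783  0.0943] 0.0014778512344470834
car_fl [0.5914 0.1948 0.3076] 0.08231856323175393
car_br [0.6187 0.1539 0.0756] 0.10858679640530501
car_bl [0.5058 0.1476 0.107 ] 0.0014958697287546642
car_fr [0.7139 0.2691 0.1451] 0.005178110588754715
head_fl [0.5326 0.0827 0.2047] 0.0014894633581327631
head_bl [ 0.5353 -0.0197  0.1965] 5.951650354435526e-05
col1 [0.7226 0.0664 0.2175] 0.0015353780810531783
col2 [ 0.7217 -0.0088  0.219 ] 0.0013631828468518424
kn1 [0.558  0.032  0.2115] 0.0011732215758217326
kn2 [0.6572 0.0293 0.2127] 0.0017027346973610728
hub [ 0.6108 -0.1162  0.0248] 0.002311425339755396
epl_out [ 0.4993 -0.0529  0.1122] 0.0013084151734327973
```

Request:
{"op": "move_arm", "data": {
  "increments": [2,0,0,-0.01,0.03,0.025,0.087,4,0,0,-0.02,0.06,0.05,0.087,6,0,0,-0.03,0.09,0.075,0.087,8,0,0,-0.04,0.12,0.1,0.087,10,0,0,-0.05,0.15,0.125,0.087,12,0,0,-0.06,0.18,0.15,0.087,14,0,0,-0.07,0.21,0.175,0.087,16,0,0,-0.08,0.24,0.2,0.087,18,0,0,-0.09,0.27,0.225,0.087,20,0,0,-0.1,0.3,0.25,0.087,21.2,0,0,-0.1,0.33,0.28,0.087,21.2,0,0,-0.1,0.357,0.304,0.087]
}}

```text
time_s: 1.15
tcp_pos: [0.3808, -0.1379, 0.3314]
ee_rot: [[0.003, 0.001, 1.0], [0.0, 1.0, -0.001], [-1.0, 0.0, 0.003]]
wrist_force: [1.6, -1.4, -0.8]
gripper_width: 0.996
```

```bash
cat > snap.py <<'E'
from h import *
import sys,pickle
np.set_printoptions(precision=4,suppress=True)
s=r.sense(); c=cam('wrist'); im=r.capture('wrist')
n=sys.argv[1]; cv2.imwrite(f'pics/{n}.png',cv2.resize(im[:,:,::-1],None,fx=1.5,fy=1.5)); pickle.dump((c,im),open(n+'.pkl','wb'))
print(s['time_s'],s['tcp_pos'],s['joints'],s['wrist_force'],s['gripper_width']); print(s['ee_rot'])
E
python3 snap.py w1
```

```text
1.15 [ 0.3808 -0.1379  0.3314] [  3.3267  -4.0367 -16.9468  -0.0097 -76.9444 -93.3579] [ 1.5609 -1.3629 -0.8037] 0.9957853837241872
[[ 0.0025  0.0006  1.    ]
 [ 0.0003  1.     -0.0006]
 [-1.      0.0003  0.0025]]
```

View pics/w1.png

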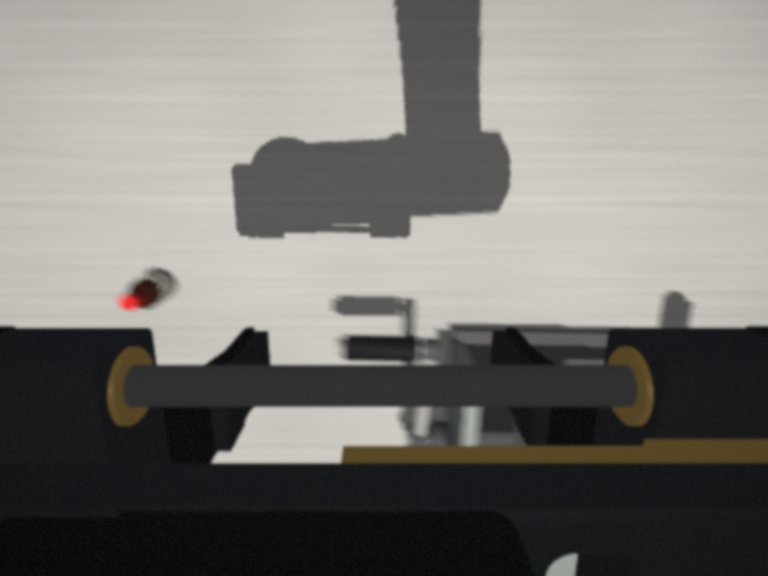

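The wrist camera's image-down direction is the tool's +z, so the gripper hides whatever lies ahead. I'll put the TCP beyond the closer and look back, from two places.

Request:
{"op": "move_arm", "data": {
  "increments": [0,0,0,-0.015,0.015,0.03,0.087,0,0,0,-0.03,0.03,0.06,0.087,0,0,0,-0.045,0.04,0.1,0.087,0,0,0,-0.06,0.055,0.135,0.087,0,0,0,-0.08,0.07,0.17,0.087,0,0,0,-0.09,0.08,0.2,0.087,0,0,0,-0.09,0.08,0.2,0.087,0,0,0,-0.09,0.08,0.2,0.087]
}}

```text
time_s: 1.87
tcp_pos: [0.5818, -0.0592, 0.4187]
ee_rot: [[-0.003, -0.001, 1.0], [0.0, 1.0, 0.001], [-1.0, 0.0, -0.003]]
wrist_force: [0.4, -0.2, -0.3]
gripper_width: 0.998
```

```bash
python3 snap.py w2
```

```text
1.8667 [ 0.5818 -0.0592  0.4187] [ 10.0324  14.5361  15.8653  -0.0312 -91.4991 -99.9923] [ 0.4175 -0.1892 -0.2899] 0.9982954758006907
[[-0.003  -0.0007  1.    ]
 [ 0.      1.      0.0007]
 [-1.      0.     -0.003 ]]
```

Request:
{"op": "move_arm", "data": {
  "increments": [0,0,0,0,0.03,0,0.087,0,0,0,0,0.06,0,0.087,0,0,0,0,0.1,0,0.087,0,0,0,0,0.14,0,0.087,0,0,0,0,0.17,0,0.087,0,0,0,0,0.2,0,0.087,0,0,0,0,0.2,0,0.087,0,0,0,0,0.2,0,0.087]
}}

```text
time_s: 2.58
tcp_pos: [0.5792, 0.1403, 0.4205]
ee_rot: [[-0.001, -0.002, 1.0], [-0.0, 1.0, 0.002], [-1.0, -0.0, -0.001]]
wrist_force: [0.7, -0.4, 0.3]
gripper_width: 0.999
```

```bash
python3 snap.py w3
```

```text
2.5833 [0.5792 0.1403 0.4205] [  29.1737   15.6934   17.6684   -0.0014  -92.019  -119.0695] [ 0.6956 -0.4242  0.2971] 0.9992943449924437
[[-0.0007 -0.0018  1.    ]
 [-0.0004  1.      0.0018]
 [-1.     -0.0004 -0.0007]]
```

View pics/w2.png

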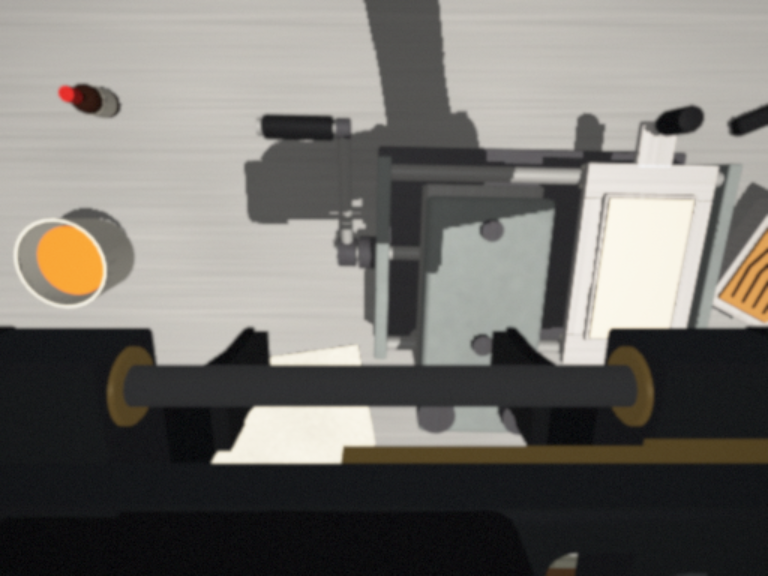

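View pics/w3.png

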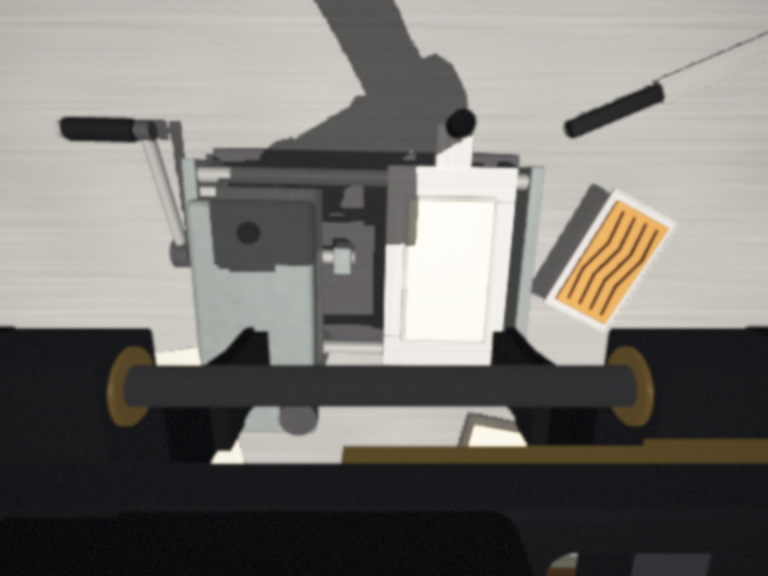

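```bash
cat > m2.py <<'E'
from h import *
import pickle
np.set_printoptions(precision=4,suppress=True)
A,_=pickle.load(open('w2.pkl','rb'));B,_=pickle.load(open('w3.pkl','rb'));S=cam('scene');T=cam('top')
pts={'knobtop':((691,117),(461,121)),'grip_out':((261,126),(62,127)),'grip_in':((334,127),(137,129)),
'car_r':((718,167),(519,169)),'car_l':((588,165),(389,168)),
'ep-_front':((384,157),(190,160)),'ep+_front':((738,165),(539,168)),
'lid_r':((694,196),(496,199)),'lid_l':((604,195),(410,199)),'lid_bl':((590,338),(402,340)),'headknob1':((491,229),(247,232)),'hub':((346,252),(180,254))}
for k,(a,b) in pts.items():
    p,g=tri(ray(A,a[0]/1.5,a[1]/1.5),ray(B,b[0]/1.5,b[1]/1.5)); print(k,p,g, proj(S,p),proj(T,p))
# yaw from plate edges in wrist 3: +y end plate edge and carrier edges on their planes
for nm,cm,a,b,z in [('car right w3',B,(519,169),(490,360),.116),('car left w3',B,(389,168),(384,360),.116),('ep+ w3',B,(541,170),(518,325),.108),('ep- w2',A,(379,157),(375,355),.108),('ep- w2 in',A,(391,157),(386,355),.108),('car left w2',A,(587,167),(564,360),.116),('car right w2',A,(718,168),(695,325),.116),('lid left w3',B,(410,200),(402,340),.118),('lid right w3',B,(496,199),(488,342),.118)]:
    p=plane(cm,a[0]/1.5,a[1]/1.5,z);q=plane(cm,b[0]/1.5,b[1]/1.5,z);d=q-p
    print(nm,p,q,'yaw',np.arctan2(d[1],d[0]))
E
python3 m2.py
```

```text
knobtop [0.4664 0.2115 0.1625] 0.0005627595349028324 [229.7753 115.3059] [202.7581 205.6115]
grip_out [ 0.4674 -0.1769  0.1041] 0.0003135140479292424 [205.0389 255.4043] [315.288  210.2863]
grip_in [ 0.4683 -0.1047  0.0995] 0.00013534598105919424 [211.0355 228.9307] [294.5914 209.666 ]
car_r [0.5069 0.2812 0.1109] 1.1362054969884761e-05 [247.7894 108.3656] [185.2205 195.5633]
car_l [0.5056 0.15   0.1115] 0.0005389319814594958 [240.4773 145.3149] [222.4471 196.8463]
ep-_front [ 0.4978 -0.0543  0.0997] 0.0006756863178312237 [225.5358 212.5893] [280.4214 200.9974]
ep+_front [0.5055 0.3015 0.11  ] 0.00046243948448252033 [248.3082 103.0372] [179.4585 195.8703]
lid_r [0.5358 0.2586 0.1159] 0.0005580915695367783 [256.2981 114.6492] [191.7973 187.3863]
lid_l [0.5359 0.172  0.1072] 0.0011484835613574606 [252.0488 140.9676] [216.6419 188.4021]
lid_bl [0.6829 0.1647 0.13  ] 0.0005185348938927492 [303.8171 145.4837] [219.7656 146.3277]
headknob1 [0.5575 0.0319 0.2105] 0.00036817673078399496 [252.9705 167.6431] [256.2988 177.8822]
hub [ 0.605  -0.0988  0.0483] 0.0006649277641623401 [262.5523 240.0084] [292.461  174.3431]
car right w3 [0.507  0.2796 0.116 ] [0.7126 0.2639 0.116 ] yaw -0.07611263254180475
car left w3 [0.5062 0.1499 0.116 ] [0.7128 0.1458 0.116 ] yaw -0.020052635770954695
ep+ w3 [0.5079 0.3045 0.108 ] [0.6742 0.2945 0.108 ] yaw -0.06000939034733265
ep- w2 [ 0.4974 -0.0594  0.108 ] [ 0.7112 -0.0639  0.108 ] yaw -0.020924366281672147
ep- w2 in [ 0.4974 -0.0474  0.108 ] [ 0.7112 -0.0515  0.108 ] yaw -0.019416276313227596
car left w2 [0.5071 0.1472 0.116 ] [0.7137 0.1459 0.116 ] yaw -0.006004489439904567
car right w2 [0.508  0.2775 0.116 ] [0.6727 0.2841 0.116 ] yaw 0.039708890111708965
lid left w3 [0.5374 0.1713 0.118 ] [0.6882 0.1654 0.118 ] yaw -0.03925411835680232
lid right w3 [0.5363 0.2581 0.118 ] [0.6904 0.2598 0.118 ] yaw 0.010890912111176012
```

Both views agree. The knob is at (0.466, 0.212) with its top at z 0.162, the grip's middle is at (0.468, -0.141, 0.102), and the yaw is about -0.02 rad. The heights match the text. I'll go to the knob.

Request:
{"op": "move_arm", "data": {
  "increments": [0.3,0,0,0,0.018,-0.028,0.087,0.6,0,0,0,0.036,-0.056,0.087,0.9,0,0,0.01,0.054,-0.084,0.087,1.1,0,0,0.03,0.0715,-0.114,0.087,1.1,0,0,0.07,0.0715,-0.114,0.087,1.1,0,0,0.11,0.0715,-0.114,0.087,1.1,0,0,0.15,0.0715,-0.114,0.087,1.1,0,0,0.185,0.0715,-0.114,0.087,1.1,0,0,0.21,0.0715,-0.114,0.087,1.1,0,0,0.22,0.0715,-0.114,0.087,1.1,0,0,0.22,0.0715,-0.114,0.087,1.1,0,0,0.22,0.0715,-0.114,0.087]
}}

```text
time_s: 3.63
tcp_pos: [0.4673, 0.2109, 0.2019]
ee_rot: [[0.002, 0.02, 1.0], [0.0, 1.0, -0.02], [-1.0, 0.0, 0.002]]
wrist_force: [0.1, 0.4, 1.3]
gripper_width: 1.0
```

```bash
python3 snap.py w4
python3 - <<'E'
from h import *
for n in('scene','top'):
    cv2.imwrite(f'pics/{n}1.png',r.capture(n)[:,:,::-1])
a=cv2.imread("pics/scene1.png")[60:260,160:360]; cv2.imwrite("pics/scene1z.png",cv2.resize(a,None,fx=2.9,fy=2.9))
E
```

```text
3.6333 [0.4673 0.2109 0.2019] [  42.4874   12.4538  -17.7205    0.0613  -59.7295 -133.678 ] [0.1259 0.3575 1.2927] 1.0000264917650032
[[ 0.0019  0.0202  0.9998]
 [ 0.0005  0.9998 -0.0202]
 [-1.      0.0005  0.0019]]
```

View pics/w4.png

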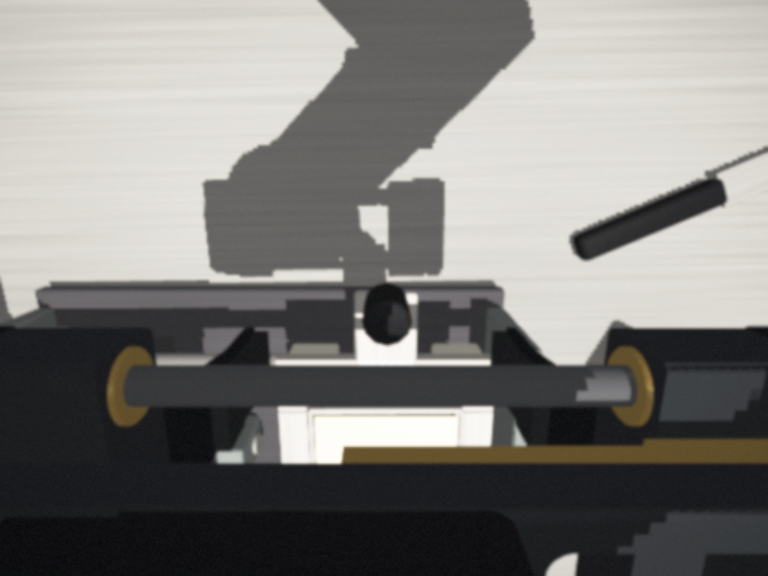

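View pics/scene1z.png

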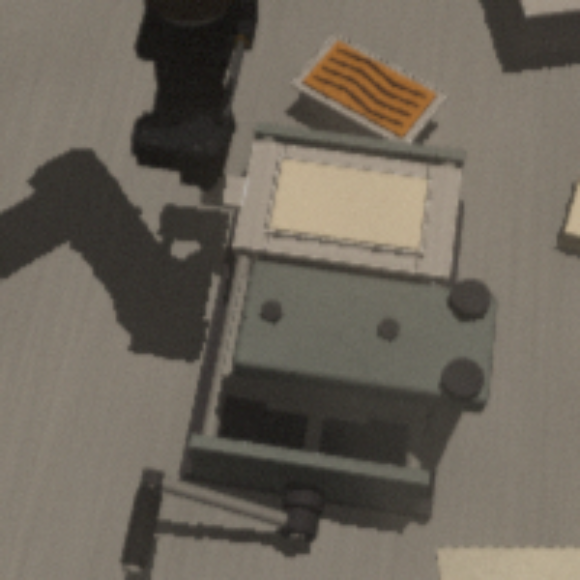

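Run:
```python
from h import *
A=cam('wrist')
print(plane(A,387/1.5,322/1.5,.160),plane(A,387/1.5,315/1.5,.160)); print(proj(A,[.4660,.212,.16])*1.5,proj(A,[.4660,.212,.124])*1.5)
```

```text
[0.46660924 0.21565721 0.16      ] [0.46317655 0.21571105 0.16      ]
[379.13316034 320.92070288] [378.9491527  299.21396137]
```

The close view puts the knob about 3 mm further to +y. I'll shift by that, go down and close.

Request:
{"op": "move_arm", "data": {
  "increments": [0,0,0,0.015,0.003,0,0.087,0,0,0,0.035,0.003,0,0.087,0,0,0,0.052,0.003,0,0.087,0,0,0,0.062,0.003,0,0.087,0,0,0,0.062,0.003,0,0.087,0,0,0,0.062,0.003,0,0.06,0,0,0,0.062,0.003,0,0.04,0,0,0,0.062,0.003,0,0.03,0,0,0,0.062,0.003,0,0.02,0,0,0,0.062,0.003,0,0.018,0,0,0,0.062,0.003,0,0.018,0,0,0,0.062,0.003,0,0.018]
}}

```text
time_s: 4.78
tcp_pos: [0.4665, 0.2145, 0.1388]
ee_rot: [[0.0, 0.019, 1.0], [0.0, 1.0, -0.019], [-1.0, 0.0, 0.0]]
wrist_force: [-0.3, -0.5, 0.1]
gripper_width: 0.553
```

```bash
python3 snap.py w5
```

```text
4.7833 [0.4665 0.2145 0.1388] [  42.8285   16.4364  -22.5149    0.0005  -51.0231 -133.9415] [-0.2721 -0.4736  0.0908] 0.5525793741822925
[[ 0.0003  0.0194  0.9998]
 [ 0.0003  0.9998 -0.0194]
 [-1.      0.0003  0.0003]]
```

View pics/w5.png

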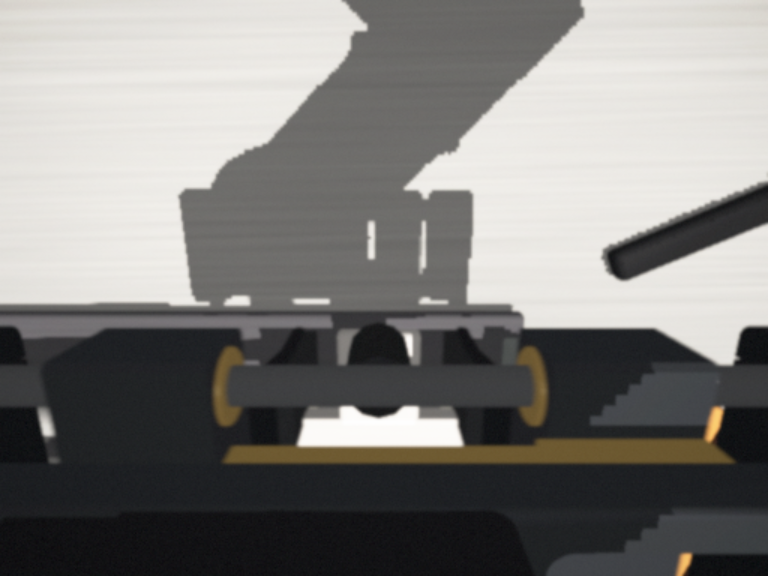

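The knob now sits centred at (379,365) between the fingers, which are still closing. I'll let them finish.

Request:
{"op": "move_arm", "data": {
  "increments": [0,0,0,0,0,0,0.018,0,0,0,0,0,0,0.018,0,0,0,0,0,0,0.018,0,0,0,0,0,0,0.018,0,0,0,0,0,0,0.018,0,0,0,0,0,0,0.018,0,0,0,0,0,0,0.018,0,0,0,0,0,0,0.018]
}}

```text
time_s: 5.5
tcp_pos: [0.4664, 0.2141, 0.1385]
ee_rot: [[-0.0, 0.019, 1.0], [-0.001, 1.0, -0.019], [-1.0, -0.001, -0.0]]
wrist_force: [1.6, -2.5, 0.2]
gripper_width: 0.264
```

Request:
{"op": "move_arm", "data": {
  "increments": [0,0,0,0,-0.004,0,0.018,0,0,0,0,-0.012,0,0.018,0,0,0,0,-0.022,0,0.018,0,0,0,0,-0.034,0,0.018,0,0,0,0,-0.046,0,0.018,0,0,0,0,-0.058,0,0.018,0,0,0,0,-0.07,0,0.018,0,0,0,0,-0.082,0,0.018,0,0,0,0,-0.092,0,0.018,0,0,0,0,-0.098,0,0.018,0,0,0,0,-0.1,0,0.018,0,0,0,0,-0.1,0,0.018]
}}

```text
time_s: 6.5
tcp_pos: [0.4644, 0.1135, 0.1385]
ee_rot: [[-0.001, 0.02, 1.0], [-0.001, 1.0, -0.02], [-1.0, -0.001, -0.001]]
wrist_force: [0.3, -0.3, -1.3]
gripper_width: 0.272
```

Request:
{"op": "move_arm", "data": {
  "increments": [0,0,0,0,-0.008,0,0.018,0,0,0,0,-0.018,0,0.018,0,0,0,0,-0.03,0,0.018,0,0,0,0,-0.042,0,0.018,0,0,0,0,-0.054,0,0.018,0,0,0,0,-0.064,0,0.018,0,0,0,0,-0.07,0,0.018,0,0,0,0,-0.073,0,0.018,0,0,0,0,-0.073,0,0.018]
}}

```text
time_s: 7.25
tcp_pos: [0.4629, 0.0401, 0.1385]
ee_rot: [[-0.001, 0.02, 1.0], [-0.002, 1.0, -0.02], [-1.0, -0.002, -0.001]]
wrist_force: [0.1, -2.5, -1.7]
gripper_width: 0.264
```

Request:
{"op": "move_arm", "data": {
  "increments": [0,0,0,0,-0.003,0,0.018,0,0,0,0,-0.006,0,0.018,0,0,0,0,-0.008,0,0.018,0,0,0,0,-0.008,0,0.018]
}}

```text
time_s: 7.58
tcp_pos: [0.4628, 0.0338, 0.1385]
ee_rot: [[-0.0, 0.02, 1.0], [0.001, 1.0, -0.02], [-1.0, 0.001, -0.0]]
wrist_force: [-1.6, 1.6, -0.5]
gripper_width: 0.267
```

Run:
```python
from h import *
s=r.sense();print(s['tcp_pos'],s['wrist_force'],s['gripper_width'])
for n in('scene','top'):
    cv2.imwrite(f'pics/{n}2.png',r.capture(n)[:,:,::-1])
a=cv2.imread("pics/scene2.png")[60:260,160:360]; cv2.imwrite("pics/scene2z.png",cv2.resize(a,None,fx=2.9,fy=2.9))
```

```text
[0.46283084 0.03382417 0.13849731] [-1.64596258  1.6443814  -0.51007744] 0.26699518395643945
```

View pics/scene2z.png

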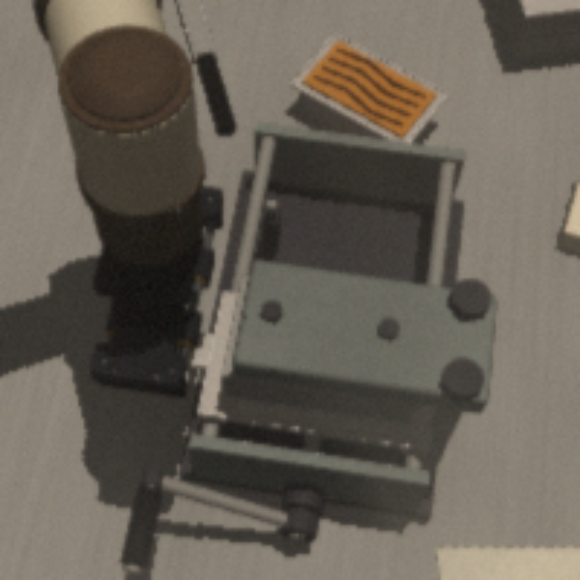

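The carrier has travelled 0.180 m and the remaining force is small. I'll open, rise straight up and look.

Request:
{"op": "move_arm", "data": {
  "increments": [0,0,0,0,0,0,0.087,0,0,0,0,0,0,0.087,0,0,0,0,0,0,0.087,0,0,0,0,0,0,0.087,0,0,0,0,0,0,0.087,0,0,0,-0.01,0,0,0.087,0,0,0,-0.025,0,0,0.087,0,0,0,-0.05,0,0,0.087,0,0,0,-0.075,0,0,0.087,0,0,0,-0.09,0,0,0.087,0,0,0,-0.09,0,0,0.087,0,0,0,-0.09,0,0,0.087]
}}

```text
time_s: 8.68
tcp_pos: [0.4631, 0.0337, 0.2291]
ee_rot: [[0.002, 0.02, 1.0], [0.001, 1.0, -0.02], [-1.0, 0.001, 0.002]]
wrist_force: [-0.7, -0.0, -1.0]
gripper_width: 0.988
```

```bash
python3 snap.py w6
```

```text
8.6833 [0.4631 0.0337 0.2291] [  24.2764    6.2212  -21.2497   -0.019   -62.4149 -115.3932] [-0.6938 -0.0107 -1.0145] 0.9875892077955639
[[ 0.0017  0.0196  0.9998]
 [ 0.0011  0.9998 -0.0196]
 [-1.      0.0011  0.0017]]
```

View pics/w6.png

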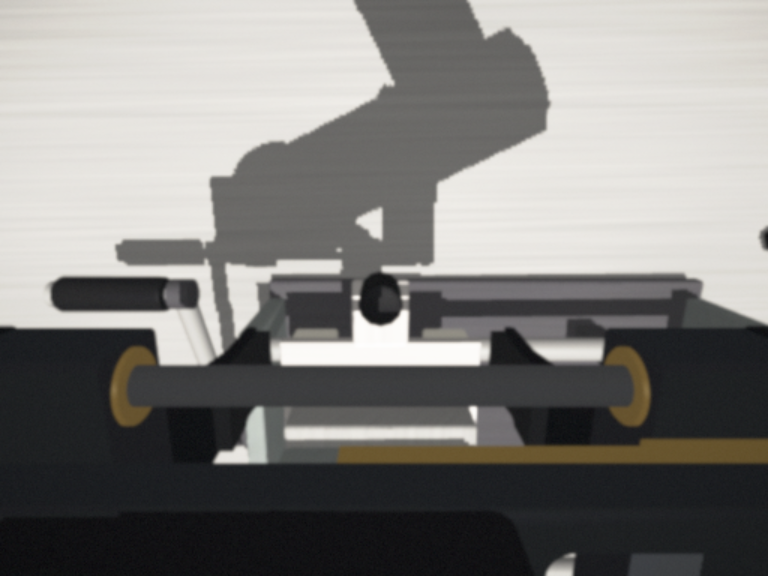

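Run:
```python
from h import *
np.set_printoptions(precision=4,suppress=True)
import pickle
A=pickle.load(open('w6.pkl','rb'))[0]
B=pickle.load(open('w2.pkl','rb'))[0];C=pickle.load(open('w3.pkl','rb'))[0]
for a,b,c in [((53,293),(261,126),(62,127)),((163,295),(334,127),(137,129)),((381,300),None,None)]:
    print(plane(A,a[0]/1.5,a[1]/1.5,.1024 if b else .16))
    if b: print(tri(ray(A,a[0]/1.5,a[1]/1.5),ray(C,c[0]/1.5,c[1]/1.5)))
```

```text
[ 0.4667 -0.1795  0.1024]
(array([ 0.4668, -0.1788,  0.1023]), np.float64(0.0005643967762047415))
[ 0.4695 -0.1079  0.1024]
(array([ 0.4688, -0.1047,  0.1041]), np.float64(0.002104428525335674))
[0.459  0.0347 0.16  ]
```

Request:
{"op": "move_arm", "data": {
  "increments": [0,0,0,-0.03,0,0,0.087,-5,0,0,-0.05,-0.01,0,0.087,-12,0,0,-0.07,-0.025,0,0.087,-19,0,0,-0.07,-0.04,0,0.087,-26,0,0,-0.07,-0.06,0.002,0.087,-33,0,0,-0.07,-0.08,0.003,0.087,-40,0,0,-0.07,-0.1,0.004,0.087,-47,0,0,-0.07,-0.12,0.005,0.087,-54,0,0,-0.07,-0.14,0.006,0.087,-61,0,0,-0.07,-0.155,0.007,0.087,-68,0,0,-0.07,-0.17,0.008,0.087,-75,0,0,-0.07,-0.175,0.009,0.087]
}}

```text
time_s: 9.73
tcp_pos: [0.4678, -0.1431, 0.2966]
ee_rot: [[-0.004, -0.962, 0.274], [-0.0, 0.274, 0.962], [-1.0, 0.004, -0.001]]
wrist_force: [0.8, -0.6, -0.3]
gripper_width: 1.001
```

Request:
{"op": "move_arm", "data": {
  "increments": [-7,0,0,0.01,0,0,0.087,-14,0,0,0.04,0,0,0.087,-15,0,0,0.075,0,0,0.087,-15,0,0,0.105,0,0,0.087,-15,0,0,0.12,0,0,0.087,-15,0,0,0.12,0,0,0.087,-15,0,0,0.12,0,0,0.087]
}}

```text
time_s: 10.32
tcp_pos: [0.4678, -0.1418, 0.1772]
ee_rot: [[-0.004, -1.0, 0.019], [-0.0, 0.019, 1.0], [-1.0, 0.004, -0.001]]
wrist_force: [0.4, -0.0, 1.3]
gripper_width: 0.999
```

```bash
python3 snap.py w7
python3 - <<'E'
from h import *
A=cam('wrist')
for p in ([.468,-.179,.1024],[.468,-.105,.1024],[.468,-.1425,.1024]): print(proj(A,p)*1.5)
E
```

```text
10.3167 [ 0.4678 -0.1418  0.1772] [  2.2356  11.7321 -22.6323   0.0224 -55.862   -3.3506] [ 0.3996 -0.0358  1.2507] 0.9988343324072945
[[-0.0039 -0.9998  0.0192]
 [-0.0005  0.0192  0.9998]
 [-1.      0.0039 -0.0006]]
[380.04745757 234.87446914]
[382.55749641 366.41996147]
[381.33479098 302.34071884]
```

View pics/w7.png

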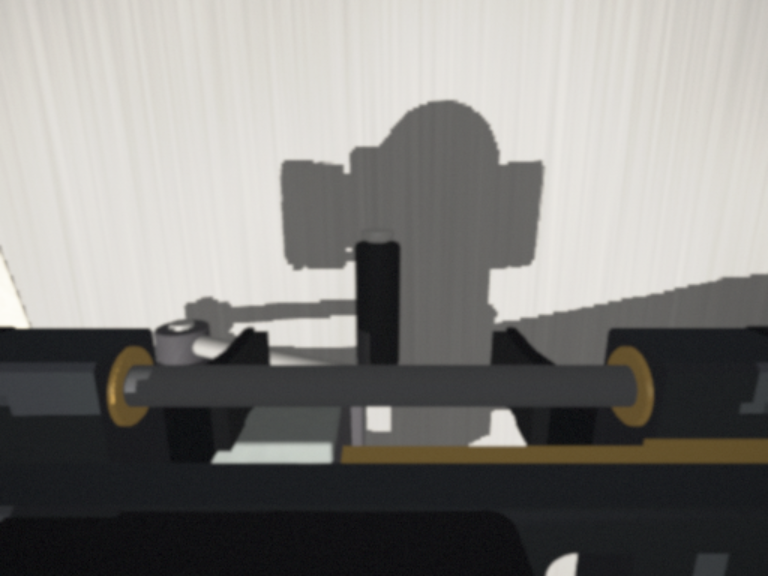

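The grip is centred in the jaws at column 378 and the outer end is where predicted, near row 238. I'll go down and grasp.

Request:
{"op": "move_arm", "data": {
  "increments": [0,0,0,0.02,0,0,0.087,0,0,0,0.045,0,0,0.087,0,0,0,0.07,0,0,0.087,0,0,0,0.083,0,0,0.087,0,0,0,0.087,0,0,0.07,0,0,0,0.087,0,0,0.05,0,0,0,0.087,0,0,0.03,0,0,0,0.087,0,0,0.018,0,0,0,0.087,0,0,0.018,0,0,0,0.087,0,0,0.018,0,0,0,0.087,0,0,0.018,0,0,0,0.087,0,0,0.018]
}}

```text
time_s: 11.37
tcp_pos: [0.4687, -0.1416, 0.0919]
ee_rot: [[0.001, -1.0, 0.019], [0.0, 0.019, 1.0], [-1.0, -0.001, 0.0]]
wrist_force: [0.5, -0.5, 0.2]
gripper_width: 0.478
```

Request:
{"op": "move_arm", "data": {
  "increments": [0,0,0,0,0,0,0.018,0,0,0,0,0,0,0.018,0,0,0,0,0,0,0.018,0,0,0,0,0,0,0.018,0,0,0,0,0,0,0.018,0,0,0,0,0,0,0.018,0,0,0,0,0,0,0.018]
}}

```text
time_s: 11.95
tcp_pos: [0.4686, -0.1416, 0.0915]
ee_rot: [[-0.0, -1.0, 0.019], [-0.0, 0.019, 1.0], [-1.0, 0.0, -0.0]]
wrist_force: [-0.3, -0.4, -0.4]
gripper_width: 0.264
```

```bash
python3 snap.py w8;python3 - <<'E'
from h import *
for n in('scene','top'):
    cv2.imwrite(f'pics/{n}3.png',r.capture(n)[:,:,::-1])
a=cv2.imread("pics/scene3.png")[60:290,160:360]; cv2.imwrite("pics/scene3z.png",cv2.resize(a,None,fx=2.6,fy=2.6))
E
```

```text
11.95 [ 0.4686 -0.1416  0.0915] [  2.2352  17.9821 -28.9032   0.0015 -43.1157  -3.3509] [-0.3475 -0.3523 -0.3736] 0.2644226110937956
[[-0.     -0.9998  0.0195]
 [-0.      0.0195  0.9998]
 [-1.      0.     -0.    ]]
```

View pics/scene3z.png

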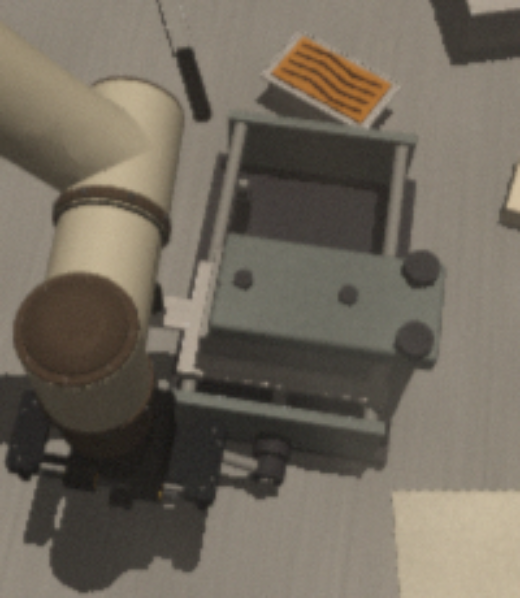

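```bash
python3 -c "
import numpy as np
for k,a in enumerate([0,.05,.1,.15,.2,.25,.3,.35,.4,.45,.5,.55,.6,.65,.7,.75,.8,.85,.9,.95,1,1.05,1.1,1.134]):
    t=.436+a; print(a,'x',round(-(150*np.sin(t)-63.35)/1000,4),'y',round(-(135.95-150*np.cos(t))/1000,4))"
```

```text
0 x 0.0 y 0.0
0.05 x -0.0067 y -0.0033
0.1 x -0.0133 y -0.007
0.15 x -0.0196 y -0.011
0.2 x -0.0257 y -0.0153
0.25 x -0.0317 y -0.0199
0.3 x -0.0373 y -0.0248
0.35 x -0.0428 y -0.0299
0.4 x -0.0479 y -0.0354
0.45 x -0.0528 y -0.0411
0.5 x -0.0574 y -0.047
0.55 x -0.0617 y -0.0531
0.6 x -0.0657 y -0.0595
0.65 x -0.0694 y -0.066
0.7 x -0.0727 y -0.0728
0.75 x -0.0757 y -0.0796
0.8 x -0.0783 y -0.0867
0.85 x -0.0806 y -0.0938
0.9 x -0.0825 y -0.1011
0.95 x -0.0841 y -0.1084
1 x -0.0853 y -0.1158
1.05 x -0.0861 y -0.1232
1.1 x -0.0866 y -0.1307
1.134 x -0.0866 y -0.1358
```

Request:
{"op": "move_arm", "data": {
  "increments": [0,0,0,-0.0067,-0.0033,0,0.018,0,0,0,-0.0133,-0.007,0,0.018,0,0,0,-0.0196,-0.011,0,0.018,0,0,0,-0.0257,-0.0153,0,0.018,0,0,0,-0.0317,-0.0199,0,0.018,0,0,0,-0.0373,-0.0248,0,0.018,0,0,0,-0.0428,-0.0299,0,0.018,0,0,0,-0.0479,-0.0354,0,0.018,0,0,0,-0.0479,-0.0354,0,0.018,0,0,0,-0.0479,-0.0354,0,0.018]
}}

```text
time_s: 12.93
tcp_pos: [0.5038, -0.1423, 0.1396]
ee_rot: [[-0.001, -1.0, 0.02], [0.0, 0.02, 1.0], [-1.0, 0.001, 0.0]]
wrist_force: [-0.4, -1.4, -7.6]
gripper_width: 0.268
```

Request:
{"op": "move_arm", "data": {
  "increments": [0,0,0,-0.0049,-0.0057,0,0.018,0,0,0,-0.0095,-0.0116,0,0.018,0,0,0,-0.0138,-0.0177,0,0.018,0,0,0,-0.0178,-0.0241,0,0.018,0,0,0,-0.0215,-0.0306,0,0.018,0,0,0,-0.0248,-0.0374,0,0.018,0,0,0,-0.0278,-0.0442,0,0.018,0,0,0,-0.0304,-0.0513,0,0.018,0,0,0,-0.0304,-0.0513,0,0.018,0,0,0,-0.0304,-0.0513,0,0.018]
}}

```text
time_s: 13.77
tcp_pos: [0.5555, -0.1433, 0.1702]
ee_rot: [[0.0, -1.0, 0.019], [-0.0, 0.019, 1.0], [-1.0, -0.0, -0.0]]
wrist_force: [-5.0, -0.7, -5.4]
gripper_width: 0.267
```

```bash
python3 snap.py w9
```

```text
13.7667 [ 0.5555 -0.1433  0.1702] [  1.7097  19.9666 -11.9366   0.0108 -58.0928  -2.8244] [-4.9725 -0.7415 -5.3723] 0.26658250702062036
[[ 0.0001 -0.9998  0.0194]
 [-0.0002  0.0194  0.9998]
 [-1.     -0.0001 -0.0002]]
```

View pics/w9.png

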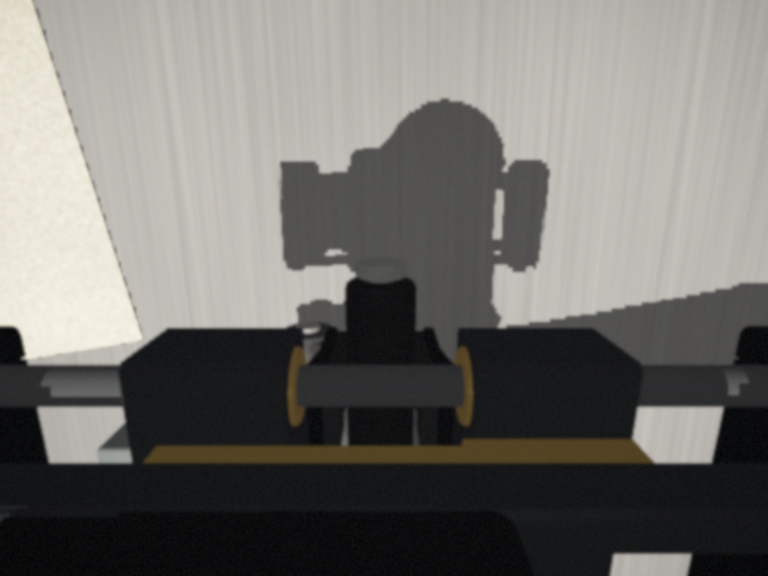

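Request:
{"op": "move_arm", "data": {
  "increments": [0,0,0,-0.0023,-0.0071,0,0.018,0,0,0,-0.0042,-0.0144,0,0.018,0,0,0,-0.0058,-0.0217,0,0.018,0,0,0,-0.007,-0.0291,0,0.018,0,0,0,-0.0078,-0.0365,0,0.018,0,0,0,-0.0083,-0.044,0,0.018,0,0,0,-0.0083,-0.0491,0,0.018,0,0,0,-0.0083,-0.0491,0,0.018,0,0,0,-0.0083,-0.0491,0,0.018,0,0,0,-0.0083,-0.0491,0,0.018]
}}

```text
time_s: 14.65
tcp_pos: [0.6043, -0.1443, 0.1785]
ee_rot: [[0.001, -1.0, 0.019], [-0.0, 0.019, 1.0], [-1.0, -0.001, -0.0]]
wrist_force: [-4.3, -1.6, -3.7]
gripper_width: 0.263
```

```bash
python3 snap.py w10;python3 - <<'E'
from h import *
for n in('scene','top'):
    cv2.imwrite(f'pics/{n}4.png',r.capture(n)[:,:,::-1])
a=cv2.imread("pics/scene4.png")[60:290,160:360]; cv2.imwrite("pics/scene4z.png",cv2.resize(a,None,fx=2.6,fy=2.6))
a=cv2.imread("pics/top4.png")[80:260,80:420]; cv2.imwrite("pics/top4z.png",cv2.resize(a,None,fx=2.3,fy=2.3))
E
```

```text
14.65 [ 0.6043 -0.1443  0.1785] [  1.4774  23.8979  -4.427    0.0108 -61.6272  -2.5896] [-4.2617 -1.6063 -3.712 ] 0.26293701296952304
[[ 0.0008 -0.9998  0.0193]
 [-0.0001  0.0193  0.9998]
 [-1.     -0.0008 -0.0001]]
```

View pics/scene4z.png

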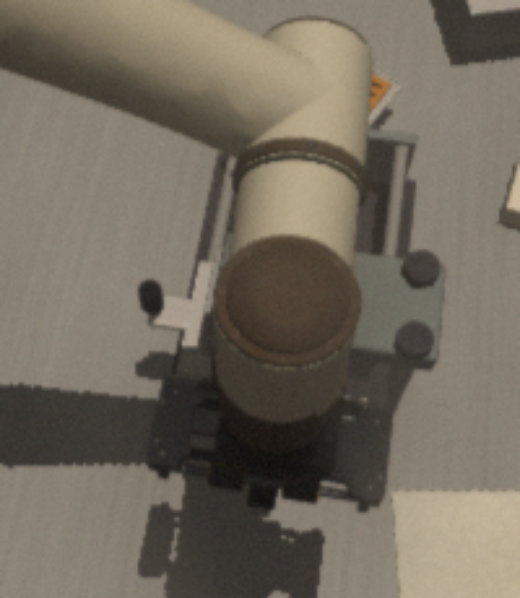

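View pics/w10.png

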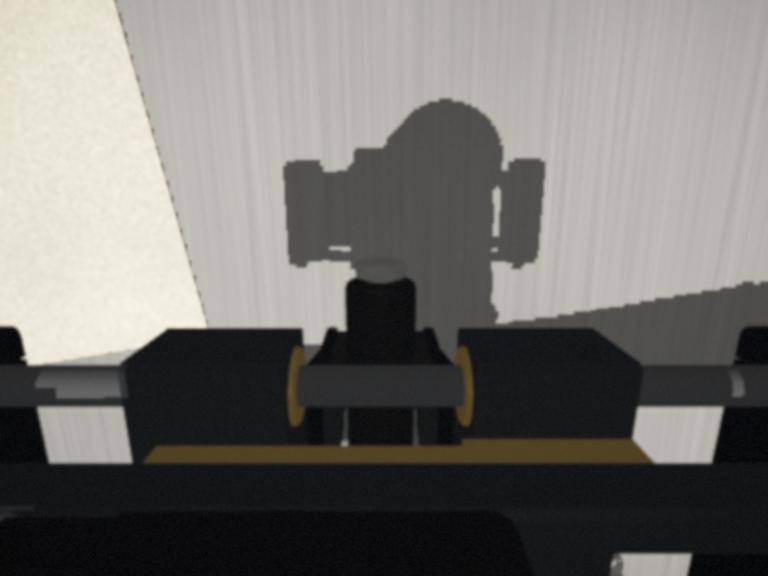

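View pics/top4z.png

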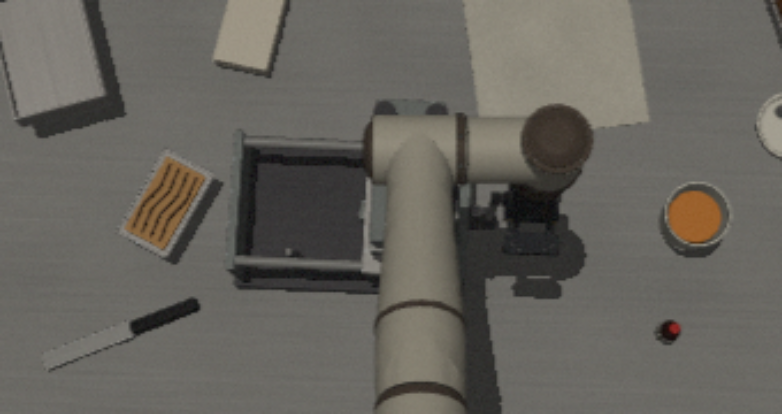

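Run:
```python
from h import *
np.set_printoptions(precision=4,suppress=True)
S=cam('scene')
def blob(f,x0,x1,y0,y1):
    im=cv2.imread(f)[y0:y1,x0:x1]; m=(cv2.cvtColor(im,cv2.COLOR_BGR2GRAY)<50).astype(np.uint8)
    n,l,s,c=cv2.connectedComponentsWithStats(m)
    for i in range(1,n):
        if s[i,4]>15: print(f,s[i],c[i]+[x0,y0], plane(S,*(c[i]+[x0,y0]),.142))
blob('pics/scene0.png',222,240,108,132)
blob('pics/scene4.png',208,228,162,188)
s=r.sense(); print(s['time_s'],s['wrist_force'])
for n in('0','4'):
    im=cv2.imread(f'pics/scene{n}.png')
    hsv=cv2.cvtColor(im,cv2.COLOR_BGR2HSV)
    m=cv2.inRange(hsv,(0,150,60),(25,255,255)); k,l,st,c=cv2.connectedComponentsWithStats(m); print(n,[(c[i].round(1),st[i,4]) for i in range(1,k) if st[i,4]>20])
```

```text
pics/scene0.png [ 5  5  7 13 72] [230.3611 118.8333] [0.4666 0.2143 0.142 ]
pics/scene4.png [ 6  7  8 12 78] [217.6154 174.1795] [0.4631 0.0345 0.142 ]
14.8 [-4.108  -0.9898 -3.8993]
0 [(array([287.3,  90.3]), np.int32(582)), (array([175.1, 342.5]), np.int32(50)), (array([248.3, 369.9]), np.int32(917))]
4 [(array([304.9,  94.2]), np.int32(38)), (array([175. , 342.5]), np.int32(48)), (array([248.3, 369.9]), np.int32(917))]
```

Request:
{"op": "move_arm", "data": {
  "increments": [0,0,0,0,0,0,0.018,0,0,0,0,0,0,0.018,0,0,0,0,0,0,0.018,0,0,0,0,0,0,0.018,0,0,0,0,0,0,0.018,0,0,0,0,0,0,0.018]
}}

```text
time_s: 15.3
tcp_pos: [0.6043, -0.1443, 0.1785]
ee_rot: [[0.0, -1.0, 0.019], [-0.0, 0.019, 1.0], [-1.0, -0.0, -0.0]]
wrist_force: [-3.8, -0.3, -0.2]
gripper_width: 0.269
```

```bash
python3 -c "
from station import r
s=r.sense();print(s['time_s'],s['tcp_pos'],s['wrist_force'],s['gripper_width']);print(r.finish_job())"
```

```text
15.3 [ 0.6043351  -0.14431731  0.17845954] [-3.75961238 -0.2980062  -0.19593372] 0.2688613363683482
the job is handed in; nothing more can be done
None
```

I pushed the carrier home by its knob with the lever down. I then gripped the lever's revolving handle, swung it up to vertical, and handed the job in at 15.3 s while still holding it there.

- **Carrier:** images before and after show the knob moved 0.180 m along the rails. It did not shift when I let go, so it is in the closing detent.
- **Lever:** the handle sits at x = 0.604, right above the shaft, whose end I measured at 0.605 (about 0.604 at the handle). The steady pull of about 4 N matches the 4.4 N the spring alone gives at the highest point. The pose and grip did not change over the last 0.65 s.
- **Forces:** no reading went above about 9 N.
- **Other things on the table:** the bottle and tub are on the same pixels as at the start. I did not measure the open pan and knife: in the last pictures they look unmoved, though the arm partly hid the open pan in one view.
- **Not checked:** I did not see the pan meet the presser, because the head and the arm hid it. That rests on the lever angle and carrier position.
- **Disagreement:** early single-view yaw estimates ranged from -0.08 to +0.04 rad. I used -0.02, and the carrier's travel direction confirmed it.

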